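Nest the measuring scoops

TASK

The red measuring scoop sticks out through the half-open cabinet door: draw it out by its handle, stand it upright on the open shelf and let go. Then take it afresh by its bowl and gently lower it into the grey steel scoop, handle above handle, until it sits well down and level, neither dropped in nor forced tight. Let go of it there, leaving the grey scoop standing where it is and the jar, jug and sugar bowl undisturbed.

Things in the scene. Friction and masses are not known exactly. Their poses are not given: they have to be found in the camera images.
- red_scoop: Red plastic scoop, about 90 g, 178 mm long. Origin: centre of the bowl's underside; z up; handle along its own -x. Open round bowl 85 mm tall, wall 3 mm: radius 22.5 mm at the bottom tapering out to 31 mm at 54 mm up, then a straight collar of radius 32.5 mm from 56 mm up to the rim. Starts upright on the cabinet's floor (12 mm up), bowl under the roof, handle sticking out in front.
- red_grip (a point): Point on the red handle, a level bar 14 mm wide and 12 mm thick that reaches 145 mm from the bowl's axis: mid thickness, 70 mm above the bowl's underside, 125 mm from the axis.
- grey_scoop: Grey steel scoop, about 240 g, upright on the shelf. Origin: centre of the bowl's underside; z up; handle along its own -x. Bowl 60 mm tall, wall 3 mm, tapered like the red one: inner radius 21 mm at its floor (5 mm up), 29.6 mm at the rim. The red bowl lowered in upright touches all round when its underside is about 15 mm (+-4) above the grey underside, its collar clear above the rim.
- grey_mouth (a point): Centre of the grey scoop's mouth, at rim height (60 mm above its underside).
- grey_grip (a point): Point on the grey handle (bar 14 mm wide, 12 mm thick, reaching 145 mm from the bowl's axis): 125 mm from the axis, 50 mm above the underside.
- cabinet: Fixed low wooden cabinet 200 mm deep, 400 wide, 150 high. Origin: centre of its underside; front faces its own -x, width along y. Floor board 12 mm thick; roof underside at 138 mm, roof overhangs the front to x = -115 mm. The -y half of the front is the doorway (side wall's inner face at y = -188 mm); a fixed panel closes the +y half. A board and a box lie on the roof.
- door_edge (a point): Mid-height of the leading edge of the green sliding door (6 mm thick, 108 mm in front of the cabinet's origin); the doorway is open from this edge to the cabinet's -y side wall.
- glass_jar: Glass jar with steel lid, radius 34 mm, 115 mm tall, on the shelf. Origin: centre of its underside. Leave alone.
- milk_jug: Steel milk jug, radius 37 mm with a handle to 66 mm, 100 mm tall, on the shelf. Origin: centre of its underside. Leave alone.
- sugar_bowl: White ceramic sugar bowl with lid, radius 36 mm, 84 mm tall, on the cabinet's floor beside the red scoop. Origin: centre of its underside. Leave alone.
Not all that is in view belongs to the job. What is meant by the red_scoop is not green, and is the smaller of those in its own colour.

How it is judged:
On the way, in this order (a step that is already met when the one before it is completed fails the run):
1. The red scoop stands upright on the shelf, out of the cabinet, let go (height (world z) of red_scoop below 0.006 m and angle between red_scoop's own z axis and vertical below 0.1 rad and contact force between the fingers and red_scoop below 0.1 N), for 0.2 s.
2. It has been taken again by its bowl (grasp within 50 mm of the bowl's axis) and lifted off the shelf (horizontal distance between the grasp point and red_scoop below 0.05 m and height (world z) of red_scoop above 0.02 m and contact force between the fingers and red_scoop above 0.5 N), for 0.1 s.
At the end, for the whole second after the job is handed in: The red scoop rests in the grey one, underside less than 28 mm above the grey underside, axes within 8 mm, level within 0.12 rad, the handles' 125 mm points within 45 mm of each other seen from above (about 22 degrees); the grey scoop stands upright on the shelf; everything is at rest and released (z of red_scoop in the frame of grey_scoop below 0.028 m and horizontal distance between red_scoop and grey_scoop below 0.008 m and horizontal distance between red_grip and grey_grip below 0.045 m and angle between red_scoop's own z axis and vertical below 0.12 rad and angle between grey_scoop's own z axis and vertical below 0.06 rad and height (world z) of grey_scoop below 0.006 m and linear speed of red_scoop below 0.02 m/s and contact force between the fingers and red_scoop below 0.1 N); the robot touches nothing.
It fails at once if The scoops are jammed together: the contact forces all round the taper add up to over 80 N (the taper multiplies a downward push several times) (contact force between red_scoop and grey_scoop above 80 N).
It fails at once if The red scoop is dropped: let go and falling faster than 0.45 m/s (a fall of about 10 mm) (contact force between the fingers and red_scoop below 0.1 N and linear speed of red_scoop above 0.45 m/s).
It fails at once if The grey scoop is pushed more than 50 mm or tipped (distance of grey_scoop from where it was at the start of the episode above 0.05 m or angle between grey_scoop's own z axis and vertical above 0.35 rad).
It fails at once if The jar, jug or sugar bowl is moved more than 30 mm or tipped (distance of any of glass_jar, milk_jug, sugar_bowl from where it was at the start of the episode above 0.03 m or angle between any of glass_jar, milk_jug, sugar_bowl's own z axis and vertical above 0.3 rad).
It also fails if it takes over 64 s, if anything falls off the work surface, if the arm or the gripper's body presses on something with over 40 N, if the wrist force passes 120 N, or if a joint passes its speed limit or range.

ROBOT

A 6-joint arm with a two-finger parallel gripper is mounted at the origin on the work surface. World frame = base frame: x ahead of the robot, y to its left, z up, the work surface at z = 0. Lengths are in m, angles in rad, forces in N, time in s.
With the tool pointing down it reaches from about 0.35 to 0.925 m from the base axis. Payload 6.4 kg.
Tool frame: the origin (TCP) lies at the very end of the fingers, on their centre line; the grasp point (between the pads) lies 19 mm behind it; z points along the fingers, y is the line along which they close (so a half turn about z gives the same grasp; the last joint's range is limited). The gripper opens to 94 mm and grips with 3 to 60 N. Pads are 16 mm wide; open, the fingers measure 119 mm over their backs; the gripper's body (75 mm by 177 mm) begins 78 mm behind the grasp point.
Start: joints at [-1.413, 0.245, 1.558, -0, 1.339, -0.174], TCP at [0.212, -0.615, 0.205] pointing down, gripper open.
Joint ranges: [-3.13, 3.13], [-1.02, 2.26], [0.13, 2.54], [-0.95, 4.09], [0.21, 2.88], [-2.74, 2.74]. Speed limits (rad/s): [2.57, 2.57, 3.14, 3.14, 3.14, 3.14].

INTERFACE

Orientations are given as a rotation vector (axis times angle).
In Python, from station import * gives the robot as it stands.
- The arm moves only by the tool arm_command, never from a script. Its argument "plan" is a list of rows, each a list of 2 entries, a list of its own where there are three numbers: the shift along the world's x, y, z in cm, then the turn, a rotation vector about the world's x, y, z in rad. A call has 1 to 20 rows; each row is the pose to reach, as a shift and turn from the pose commanded when the call began; what a row does not reach only later rows make up. A row lasts 1/10 s, in which the tool goes at most 50 mm and 8.59 degrees, less where a joint would pass 70% of its speed; a pose out of reach is approached as far as the arm can. A call with a gripper value outside its range is refused whole. "gripper" is the finger opening in cm, from 0 to 9.4, set as the call begins (left out, the last holds). The fingers move at their own pace and stop on an object; "force" is the grip in N (left out, the last holds). Time passes only in rows, so rows that repeat a pose let the fingers close. It gives the time, the measured TCP pose, the force, the opening and the grip force at its end, in the units of the state.
- read_state(): the state, without advancing time (a new reading comes with each control period).
- camera(name): name is "scene" or "top" or "wrist"; returns the picture (420x560x3 uint8, red, green, blue); there is no depth.
- get_calibration(name): a dict with "fx", "fy", "cx", "cy" (pixels), "R" (3x3) and "t" (3): a world point X has camera coordinates R X + t. Camera axes: x right, y down, z forward; pixel columns grow to the right and rows downward; lengths in m; the calibration is good to about 2 mm. A picture is of the moment at which its call begins: read the wrist's pose just before it. get_calibration takes no time and is no camera call; for the wrist camera it gives the pose at the moment of the call.
- sign_off(): hands the job in; it is judged then, once.
Trained networks look in the newest picture that a camera, given by its name, has taken for a name from the list of things; names that differ only in an ending like _2 or _b are one class to them, and where a whole thing is asked for, a point or a joint stands for the part that bears it (a point fixed in the world has none). Each returns a list of dicts, best first, with "conf" (0 to 1); they miss things now and then, are a little off and sometimes report something else, mostly with a low value. They report only what shows in the picture. A call takes as long as a camera call. They do not tell look-alikes from the thing itself.
- look_for(camera, thing): "centre" ([x, y, z] in m, in world coordinates, good to about 4 mm: the middle of the surface that is visible of it).
- place_of(camera, thing): "centre" ([x, y, z] in m, in world coordinates, good to about 4 mm: a listed point, or the origin of a listed thing).
The state is a dict: "clock": time; "joints": joint angles; "qvel": joint speeds; "joint_efforts": joint torques, N m; "ee_pos": TCP position; "eef_rot": TCP orientation; "force": force on the tool from outside, world axes, zero at the start; "wrist_torque": the same for the moment, N m; "gripper_width": finger opening in m; "grasp_force": force on a finger pad.
Only numpy, scipy, OpenCV 4.12 (cv2) and the standard library are available. Lean on these libraries where they do the work, as an engineer would, in place of code of your own. Each camera call takes 0.05 s, during which the arm holds its last target. There are 200 camera calls.

## Working session

There is one attempt and no reset: what is moved stays moved. The work goes in short steps, Python scripts to look and compute and a tool call to move; the robot and the scene stay as the last step left them, time stands still between calls to the robot, and variables do not carry over. Pictures are saved under pics/ and viewed, at most 10 in all, crops included, and the job is handed in when it is done.

Besides the shell and the picture viewer there is one more tool, called after "Call:" as name(argument=value, ...) on one line, values as JSON. arm_command: Moves the arm, as the interface text tells. Its arguments: {"type":"object","properties":{"plan":{"type":"array"},"gripper":{"type":"number"},"force":{"type":"number"}},"required":["plan"]}

```bash
mkdir -p pics
cat > h.py <<'E'
from station import *
import numpy as np, cv2
def save(cam,fn):
    im=camera(cam); cv2.imwrite('pics/'+fn,cv2.cvtColor(im,cv2.COLOR_RGB2BGR)); return im
def proj(cam,X):
    c=get_calibration(cam); p=np.array(c['R'])@np.array(X)+np.array(c['t']); return [c['fx']*p[0]/p[2]+c['cx'],c['fy']*p[1]/p[2]+c['cy']]
def at_z(cam,u,v,z):
    c=get_calibration(cam);R=np.array(c['R']);t=np.array(c['t'])
    o=-R.T@t; d=R.T@np.array([(u-c['cx'])/c['fx'],(v-c['cy'])/c['fy'],1]); return o+d*(z-o[2])/d[2]
E
python3 - <<'E'
from h import *
a=save('scene','s.png');b=save('top','t.png')
cv2.imwrite('pics/st.png',cv2.cvtColor(np.vstack([a,b]),cv2.COLOR_RGB2BGR)[:, :]) 
for c in ('scene','top'):
  for n in ('red_scoop','red_grip','grey_scoop','grey_mouth','grey_grip','cabinet','door_edge','glass_jar','milk_jug','sugar_bowl'):
    print(c,n,[(np.round(d['centre'],3).tolist(),round(d['conf'],2),np.round(proj(c,d['centre'])).tolist()) for d in place_of(c,n)])
print(read_state())
E
```

```text
scene red_scoop [([0.217, 0.364, -0.002], 0.98, [211.0, 298.0]), ([0.576, 0.686, 0.004], 0.88, [137.0, 177.0]), ([0.682, 0.142, 0.015], 0.56, [303.0, 166.0])]
scene red_grip [([0.577, 0.564, 0.074], 0.87, [167.0, 172.0]), ([0.645, 0.015, 0.083], 0.69, [342.0, 172.0]), ([0.273, 0.195, 0.101], 0.67, [268.0, 281.0])]
scene grey_scoop []
scene grey_mouth []
scene grey_grip []
scene cabinet [([0.645, 0.275, -0.0], 0.87, [262.0, 173.0])]
scene door_edge [([0.59, 0.178, 0.076], 0.77, [289.0, 183.0]), ([0.681, 0.138, 0.01], 0.44, [304.0, 167.0])]
scene glass_jar [([0.711, -0.074, 0.007], 0.84, [368.0, 167.0])]
scene milk_jug [([0.741, -0.308, 0.002], 0.89, [437.0, 168.0])]
scene sugar_bowl [([0.712, -0.075, 0.004], 0.63, [368.0, 167.0])]
top red_scoop [([0.221, 0.368, -0.0], 0.85, [210.0, 296.0]), ([0.581, 0.69, 0.002], 0.73, [109.0, 174.0]), ([0.645, 0.018, 0.082], 0.35, [333.0, 153.0])]
top red_grip [([0.576, 0.566, 0.071], 0.73, [142.0, 173.0]), ([0.644, 0.016, 0.082], 0.61, [333.0, 154.0]), ([0.271, 0.197, 0.102], 0.55, [266.0, 284.0]), ([0.519, -0.308, -0.0], 0.38, [435.0, 203.0])]
top 
[... 576 characters left out ...]
ugar_bowl []
{'clock': 1.1, 'joints': array([-1.41310549e+00,  2.45103468e-01,  1.55779459e+00,  2.00674880e-05,
        1.33871397e+00, -1.74108776e-01]), 'qvel': array([-0.00103801, -0.00062282, -0.00064486,  0.00065182, -0.00136981,
        0.00049197]), 'joint_efforts': array([ 3.80549127e-04, -4.15820932e+01, -3.14887941e+01,  6.85548875e-02,
        2.85993819e-02,  1.64713845e-05]), 'ee_pos': array([ 0.21174129, -0.61455561,  0.20545595]), 'eef_rot': array([-3.09844134e+00, -5.18791810e-01, -3.09253454e-05]), 'force': array([ 0.43463581, -0.36653374,  0.48249626]), 'wrist_torque': array([ 0.03315082,  0.02964604, -0.0014701 ]), 'grasp_force': 0.0, 'gripper_width': 0.09382855546790062}
```

View pics/s.png

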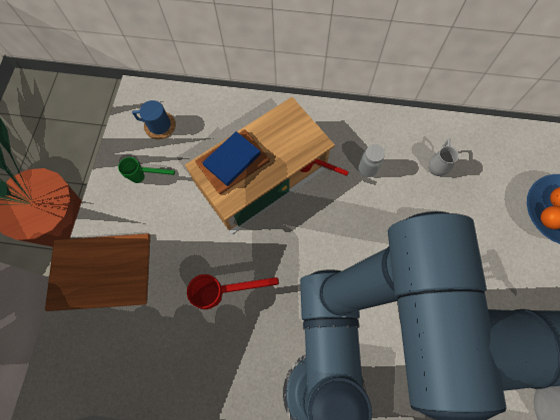

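View pics/t.png

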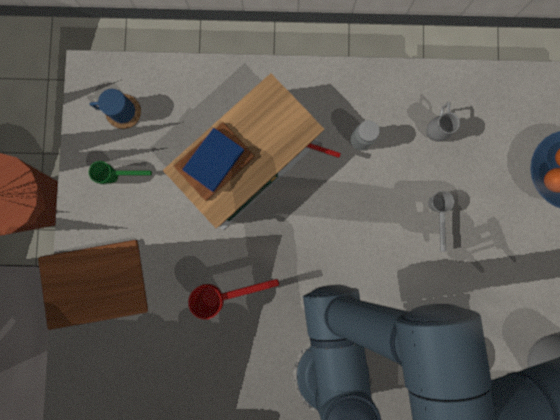

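The candidates for the red scoop, by pixel in the top view, are:
- the large red scoop at (205,300), lying in the open
- the green scoop at (105,172)
- the red handle sticking out of the cabinet at (325,150)

I choose the handle at (325,150): it is red, not green, it is the smaller red one, and it comes through the door. The grey scoop is at (441,203) with its handle down to (444,250), and the jar is at (366,134).

Run:
```python
from h import *
b=camera('top'); s=camera('scene')
A=cv2.resize(b[105:195,255:375],None,fx=4,fy=4,interpolation=2);B=cv2.resize(s[120:210,270:390],None,fx=4,fy=4,interpolation=2)
cv2.imwrite('pics/crop.png',cv2.cvtColor(np.hstack([A[:,:400],B[:,:400]]),cv2.COLOR_RGB2BGR))
for n,im,box in(('top',b,(300,350,135,170)),('scene',s,(295,355,145,185))):
  x0,x1,y0,y1=box
  r=im[y0:y1,x0:x1].astype(int); m=(r[...,0]>90)&(r[...,0]>2.2*r[...,1])&(r[...,0]>2.2*r[...,2])
  v,u=np.nonzero(m); P=np.array([at_z(n,a+x0,c+y0,.088) for a,c in zip(u,v)])[:,:2]
  vx,vy,px,py=cv2.fitLine(P.astype(np.float32),cv2.DIST_HUBER,0,.001,.001).ravel()
  d=np.array([vx,vy]); d*=-np.sign(vy); q=(P-[px,py])@d
  print(n,len(P),'dir',d,np.degrees(np.arctan2(d[1],d[0])),'tip',np.array([px,py])+d*q.max(),'inner',np.array([px,py])+d*q.min())
# cabinet roof corners
for p in((323,128),(217,228),(271,73),(164,166)): print(p,at_z('top',*p,.15).round(3))
for n in('sugar_bowl',): print(place_of('scene',n))
```

```text
top 64 dir [-0.2793475  -0.96019006] -106.22127 tip [ 0.63999065 -0.0009719 ] inner [0.65185927 0.03982365]
scene 105 dir [-0.3086131 -0.9511877] -107.97567 tip [6.38827912e-01 1.44904774e-04] inner [0.67526061 0.11243545]
(323, 128) [0.7   0.053 0.15 ]
(217, 228) [0.42  0.333 0.15 ]
(271, 73) [0.851 0.199 0.15 ]
(164, 166) [0.584 0.482 0.15 ]
[]
```

View pics/crop.png

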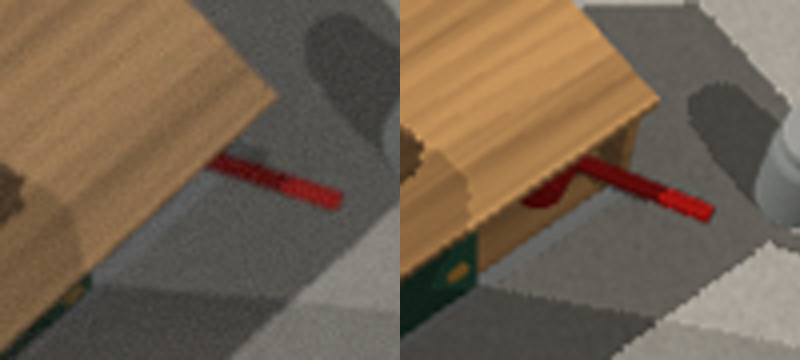

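The close crop shows a small red handle leaving the doorway under the roof, with its tip at about crop (340,200) on the left and (712,212) on the right, and the jar behind it. That confirms the choice. The handle tip is at about (0.640, 0.000) with direction -107.5°, which matches the grip estimate.

Call:
arm_command(plan=[[[43.1, 62.6, -2.5], [0, 0, 0.934]], [[43.1, 62.6, -2.5], [0, 0, 0.934]], [[43.1, 62.6, -2.5], [0, 0, 0.934]], [[43.1, 62.6, -2.5], [0, 0, 0.934]], [[43.1, 62.6, -2.5], [0, 0, 0.934]], [[43.1, 62.6, -2.5], [0, 0, 0.934]], [[43.1, 62.6, -2.5], [0, 0, 0.934]], [[43.1, 62.6, -2.5], [0, 0, 0.934]], [[43.1, 62.6, -2.5], [0, 0, 0.934]], [[43.1, 62.6, -2.5], [0, 0, 0.934]], [[43.1, 62.6, -2.5], [0, 0, 0.934]], [[43.1, 62.6, -2.5], [0, 0, 0.934]], [[43.1, 62.6, -2.5], [0, 0, 0.934]], [[43.1, 62.6, -2.5], [0, 0, 0.934]], [[43.1, 62.6, -2.5], [0, 0, 0.934]], [[43.1, 62.6, -2.5], [0, 0, 0.934]], [[43.1, 62.6, -2.5], [0, 0, 0.934]], [[43.1, 62.6, -2.5], [0, 0, 0.934]], [[43.1, 62.6, -2.5], [0, 0, 0.934]], [[43.1, 62.6, -2.5], [0, 0, 0.934]]], gripper=4)

```text
clock: 3.25
ee_pos: [0.6423, 0.01, 0.1807]
eef_rot: [2.535, 1.856, 0.0]
force: [-0.2, 0.1, 0.5]
gripper_width: 0.04
grasp_force: 0.0
```

Run:
```python
from h import *
s=read_state(); print(s['clock'],s['ee_pos'],s['eef_rot'],s['joints'])
save('wrist','w1.png')
for n in('red_grip','glass_jar'): print(n,place_of('wrist',n))
print('exp',proj('wrist',[.643,.011,.088]),proj('wrist',[.6395,-.0005,.088]))
```

```text
3.25 [0.64232074 0.01003314 0.18069061] [2.53478575e+00 1.85557699e+00 3.63851073e-05] [-1.60514741e-01  2.49252507e-01  1.59925173e+00 -1.33873776e-04
  1.29292486e+00  1.46497358e-01]
red_grip [{'centre': [0.6428, 0.0147, 0.086], 'conf': 0.92}]
glass_jar [{'centre': [0.7075, -0.0777, 0.0045], 'conf': 0.88}]
exp [np.float64(282.43357933365536), np.float64(213.86122812505883)] [np.float64(282.5494260124276), np.float64(225.45868229852476)]
```

View pics/w1.png

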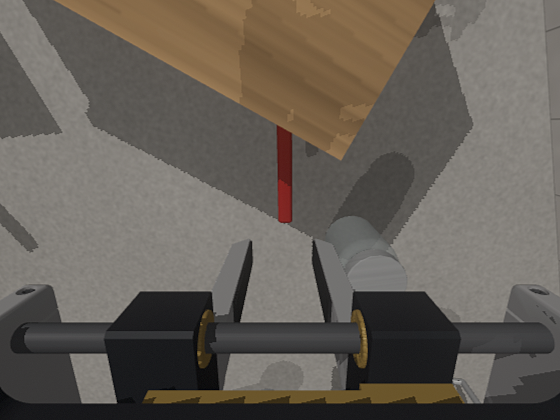

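The wrist view shows the handle vertical in the image from (285,127) to its tip at (285,222), 2–3 px from where I predicted it, between the fingers at (235,290) and (330,290). The jar at (370,265) is clear of the fingers. Descending.

Call:
arm_command(plan=[[[0.3, 0.2, -5], [0, 0, 0]], [[0.3, 0.2, -8], [0, 0, 0]], [[0.3, 0.2, -10], [0, 0, 0]], [[0.3, 0.2, -11.5], [0, 0, 0]], [[0.3, 0.2, -11.5], [0, 0, 0]]])

```text
clock: 3.9
ee_pos: [0.6441, 0.0134, 0.0632]
eef_rot: [-2.531, -1.856, 0.005]
force: [-0.6, 0.6, -0.3]
gripper_width: 0.0401
grasp_force: 0.0
```

Call:
arm_command(plan=[[[0, 0, 0], [0, 0, 0]], [[0, 0, 0], [0, 0, 0]], [[0, 0, 0], [0, 0, 0]], [[0, 0, 0], [0, 0, 0]], [[0, 0, 0], [0, 0, 0]], [[0, 0, 0], [0, 0, 0]], [[0, 0, 0], [0, 0, 0]]], gripper=0, force=40)

```text
clock: 4.6
ee_pos: [0.6461, 0.0131, 0.066]
eef_rot: [2.532, 1.858, 0.001]
force: [-1.4, -1.9, 2.3]
gripper_width: 0.0134
grasp_force: 40.0
```

Call:
arm_command(plan=[[[0, 0, 0.4], [0, 0, 0]], [[0, 0, 0.8], [0, 0, 0]], [[0, 0, 1.2], [0, 0, 0]], [[-0.5, -0.5, 1.5], [0, 0, 0]], [[-1.2, -1.2, 1.5], [0, 0, 0]], [[-2.2, -2.2, 1.5], [0, 0, 0]], [[-3.4, -3.4, 1.5], [0, 0, 0]], [[-4.6, -4.6, 1.5], [0, 0, 0]], [[-5.8, -5.8, 1.5], [0, 0, 0]], [[-7, -7, 1.5], [0, 0, 0]], [[-8.2, -8.2, 1.5], [0, 0, 0]], [[-9.4, -9.4, 1.5], [0, 0, 0]], [[-10.6, -10.6, 1.5], [0, 0, 0]], [[-11.8, -11.8, 1.5], [0, 0, 0]], [[-13, -13, 1.5], [0, 0, 0]], [[-13, -13, 1.5], [0, 0, 0]]])

```text
clock: 6.2
ee_pos: [0.5144, -0.1178, 0.0803]
eef_rot: [-2.535, -1.855, 0.001]
force: [0.8, 0.2, -1.0]
gripper_width: 0.0138
grasp_force: 40.0
```

Run:
```python
from h import *
s=read_state(); print(s['clock'],s['ee_pos'],s['force'],s['gripper_width'])
b=save('top','t2.png')
print(place_of('top','red_scoop'),place_of('top','red_grip'))
save('scene','s2.png'); print(place_of('scene','red_scoop'))
```

```text
6.2 [ 0.51442582 -0.11780565  0.08033872] [ 0.80362906  0.16842191 -0.97145205] 0.013845336031346273
[{'centre': [0.5501, 0.004, 0.0293], 'conf': 0.77}, {'centre': [0.2223, 0.3672, -0.0023], 'conf': 0.61}, {'centre': [0.5816, 0.6897, 0.0012], 'conf': 0.6}, {'centre': [0.7433, -0.3077, -0.0001], 'conf': 0.36}] [{'centre': [0.5771, 0.5667, 0.0697], 'conf': 0.89}, {'centre': [0.2716, 0.1947, 0.0995], 'conf': 0.77}, {'centre': [0.5123, -0.1146, 0.0954], 'conf': 0.63}]
[{'centre': [0.5764, 0.6883, 0.0009], 'conf': 0.77}, {'centre': [0.5518, 0.0099, 0.0267], 'conf': 0.72}]
```

View pics/s2.png

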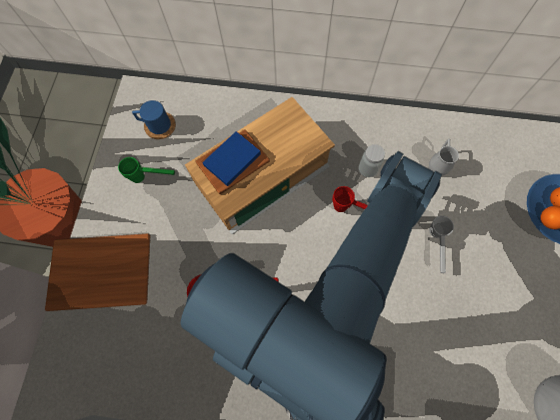

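The scoop is clear of the cabinet, with the red bowl at about (343,199) and its origin at about (0.551, 0.007, 0.027), level. Next I turn its handle towards -x and move it over open shelf.

Call:
arm_command(plan=[[[-0.4, 0.1, 0], [0, 0, -0.05]], [[-1.2, 0.2, 0], [0, 0, -0.13]], [[-2.1, 0.3, 0], [0, 0, -0.23]], [[-3, 0.4, 0], [0, 0, -0.33]], [[-3.9, 0.6, 0], [0, 0, -0.43]], [[-4.8, 0.7, 0], [0, 0, -0.53]], [[-5.7, 0.8, 0], [0, 0, -0.63]], [[-6.6, 1, 0], [0, 0, -0.73]], [[-7.5, 1.1, 0], [0, 0, -0.83]], [[-8.4, 1.2, 0], [0, 0, -0.93]], [[-9.3, 1.4, 0], [0, 0, -1.03]], [[-10.2, 1.5, 0], [0, 0, -1.12]], [[-11, 1.6, -0.5], [0, 0, -1.2]], [[-11.6, 1.7, -1], [0, 0, -1.265]], [[-11.6, 1.7, -1.5], [0, 0, -1.265]], [[-11.6, 1.7, -1.9], [0, 0, -1.265]], [[-11.6, 1.7, -2.1], [0, 0, -1.265]], [[-11.6, 1.7, -2.1], [0, 0, -1.265]]])

```text
clock: 8.25
ee_pos: [0.3999, -0.0994, 0.0592]
eef_rot: [-3.141, -0.003, 0.001]
force: [0.2, -1.1, -1.2]
gripper_width: 0.0138
grasp_force: 40.0
```

Run:
```python
from h import *
s=read_state(); print(s['clock'],s['ee_pos'],s['eef_rot'],s['force'],s['wrist_torque'],s['joints'])
camera('top'); print(place_of('top','red_scoop')[:2])
camera('scene'); print(place_of('scene','red_scoop'))
```

```text
8.25 [ 0.39986567 -0.09943966  0.05920975] [-3.14119332e+00 -2.50941912e-03  7.98667954e-04] [ 0.23473533 -1.13949448 -1.21159867] [0.02321215 0.10682634 0.03072386] [-5.20595647e-01 -1.35033490e-01  2.24806370e+00  1.07395592e-04
  1.02920175e+00  1.04854754e+00]
[{'centre': [0.5821, 0.6918, -0.0032], 'conf': 0.93}, {'centre': [0.2234, 0.3662, -0.0008], 'conf': 0.86}]
[{'centre': [0.2198, 0.3641, -0.0022], 'conf': 0.82}, {'centre': [0.5754, 0.6881, 0.0019], 'conf': 0.79}, {'centre': [0.5276, -0.095, 0.0049], 'conf': 0.7}, {'centre': [0.5891, 0.1753, 0.076], 'conf': 0.36}]
```

Call:
arm_command(plan=[[[0, 0, -0.2], [0, 0, 0]], [[0, 0, -0.4], [0, 0, 0]], [[0, 0, -0.5], [0, 0, 0]], [[0, 0, -0.5], [0, 0, 0]]])

```text
clock: 8.85
ee_pos: [0.3997, -0.0996, 0.0544]
eef_rot: [-3.142, -0.001, 0.0]
force: [-1.3, 0.4, 1.6]
gripper_width: 0.0134
grasp_force: 40.0
```

Call:
arm_command(plan=[[[0, 0, -0.1], [0, 0, 0]], [[0, 0, -0.1], [0, 0, 0]], [[0, 0, -0.1], [0, 0, 0]]])

```text
clock: 9.15
ee_pos: [0.3999, -0.0997, 0.0537]
eef_rot: [3.141, 0.001, 0.0]
force: [-2.5, 0.1, 2.2]
gripper_width: 0.0136
grasp_force: 40.0
```

Run:
```python
from h import *
F=[];T=[]
for i in range(6):
  camera('wrist'); s=read_state(); F.append(s['force']); T.append(s['wrist_torque'])
print(np.mean(F,0),np.mean(T,0),np.std(F,0),s['ee_pos'])
```

```text
[-2.39928626 -0.27263517  2.86380619] [-0.01471638  0.22394808 -0.00602061] [0.67188384 0.39648883 0.41355718] [ 0.39978904 -0.09960848  0.05354633]
```

The bowl is on the shelf, with about 3 N pushing up. Releasing.

Call:
arm_command(plan=[[[0, 0, 0], [0, 0, 0]], [[0, 0, 0], [0, 0, 0]], [[0, 0, 0], [0, 0, 0]], [[0, 0, 0], [0, 0, 0]], [[0, 0, 0], [0, 0, 0]]], gripper=4)

```text
clock: 9.95
ee_pos: [0.3997, -0.0995, 0.0534]
eef_rot: [-3.142, -0.001, -0.0]
force: [1.0, 0.7, -0.2]
gripper_width: 0.0402
grasp_force: 0.0
```

Call:
arm_command(plan=[[[0, 0, 2], [0, 0, 0]], [[0, 0, 5], [0, 0, 0]], [[0, 0, 9], [0, 0, 0]], [[0, 0, 13], [0, 0, 0]], [[3, 0, 13], [0, 0, 0]], [[6, 0, 13], [0, 0, 0]], [[6, 0, 13], [0, 0, 0]]], gripper=9.4)

```text
clock: 10.65
ee_pos: [0.4619, -0.0998, 0.184]
eef_rot: [3.141, 0.003, 0.002]
force: [-0.5, -0.4, -0.5]
gripper_width: 0.092
grasp_force: 0.0
```

Run:
```python
from h import *
s=read_state(); print(s['clock'],s['ee_pos'],s['joints'])
save('wrist','w3.png')
for n in('red_scoop','red_grip','grey_scoop','grey_mouth','grey_grip'): print(n,place_of('wrist',n))
camera('scene');
for n in('red_scoop','red_grip','grey_scoop','grey_mouth','grey_grip'): print(n,place_of('scene',n))
```

```text
10.65 [ 0.461854   -0.09975566  0.18396344] [-4.53516337e-01 -1.64237285e-01  2.02041436e+00  2.98264532e-04
  1.28416056e+00  1.11536922e+00]
red_scoop [{'centre': [0.532, -0.0991, 0.0038], 'conf': 0.77}]
red_grip [{'centre': [0.4023, -0.1001, 0.076], 'conf': 0.76}]
grey_scoop [{'centre': [0.5157, -0.3051, -0.0008], 'conf': 0.65}, {'centre': [0.521, -0.3082, 0.0604], 'conf': 0.18}]
grey_mouth [{'centre': [0.5223, -0.307, 0.0583], 'conf': 0.62}]
grey_grip [{'centre': [0.3911, -0.3082, 0.05], 'conf': 0.96}]
red_scoop [{'centre': [0.5754, 0.6868, 0.0008], 'conf': 0.95}, {'centre': [0.22, 0.3644, -0.004], 'conf': 0.6}, {'centre': [0.7431, -0.307, 0.0037], 'conf': 0.28}]
red_grip [{'centre': [0.2723, 0.1919, 0.1006], 'conf': 0.88}, {'centre': [0.5767, 0.5646, 0.0718], 'conf': 0.69}, {'centre': [0.5903, 0.1732, 0.0765], 'conf': 0.17}, {'centre': [0.5184, -0.3044, -0.0021], 'conf': 0.16}]
grey_scoop [{'centre': [0.5187, -0.3036, -0.0009], 'conf': 0.66}]
grey_mouth [{'centre': [0.5181, -0.3053, 0.0633], 'conf': 0.61}, {'centre': [0.3933, -0.3094, 0.0504], 'conf': 0.44}]
grey_grip [{'centre': [0.3929, -0.31, 0.0492], 'conf': 0.87}, {'centre': [0.6474, 0.2786, -0.0018], 'conf': 0.52}]
```

View pics/w3.png

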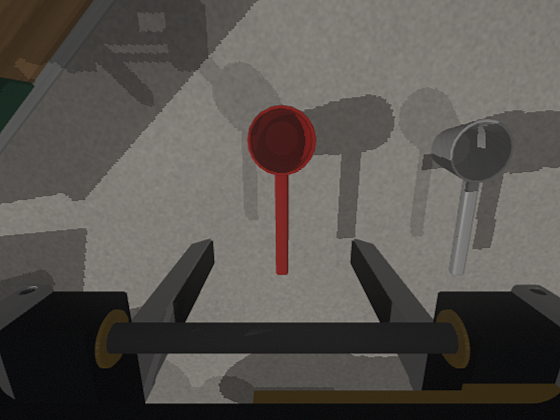

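The wrist view shows the red scoop standing upright, rim centre at about (281.5,139), handle straight down to (282,273). The grey rim is at about (482,151), handle down to (458,273). I'll take the same relative view over the grey scoop so that the two can be compared.

Call:
arm_command(plan=[[[-0.5, -5, 0.5], [0, 0, 0]], [[-1, -10, 0.5], [0, 0, 0]], [[-1.2, -15, 0.5], [0, 0, 0]], [[-1.2, -20, 0.5], [0, 0, 0]], [[-1.2, -20.6, 0.5], [0, 0, 0]], [[-1.2, -20.6, 0.5], [0, 0, 0]], [[-1.2, -20.6, 0.5], [0, 0, 0]]])

```text
clock: 11.95
ee_pos: [0.4477, -0.3044, 0.1882]
eef_rot: [-3.141, -0.002, 0.001]
force: [0.4, 0.3, 0.3]
gripper_width: 0.0942
grasp_force: 0.0
```

Run:
```python
from h import *
s=read_state(); print(s['clock'],s['ee_pos'])
im=save('wrist','w4.png')
for n in('grey_scoop','grey_mouth','grey_grip'): print(n,place_of('wrist',n))
p=np.array(proj('wrist',[.518,-.306,.06])); print(p, [proj('wrist',[.518+.0326*np.cos(a),-.306+.0326*np.sin(a),.06]) for a in(0,np.pi/2,np.pi,-np.pi/2)])
x,y=int(p[0])-70,int(p[1])-60
c=cv2.resize(im[y:y+150,x:x+140],None,fx=4,fy=4,interpolation=2); cv2.imwrite('pics/w4c.png',c[...,::-1]); print('origin',x,y)
r=cv2.imread('pics/w3.png')[...,::-1].astype(int); m=((r[...,0]>70)&(r[...,0]>2*r[...,1])).astype(np.uint8); m[172:]=0
v,u=np.nonzero(m); print('red silhouette u',u.min(),u.max(),'v',v.min(),v.max())
# same-view check: rel. pose over red
c=get_calibration('wrist'); R=np.array(c['R']); t=np.array(c['t'])
```

```text
11.95 [ 0.44767647 -0.30444864  0.18815886]
grey_scoop [{'centre': [0.5205, -0.3059, 0.0014], 'conf': 0.89}]
grey_mouth [{'centre': [0.5194, -0.3104, 0.0612], 'conf': 0.95}, {'centre': [0.3944, -0.308, 0.0476], 'conf': 0.65}]
grey_grip [{'centre': [0.3948, -0.3093, 0.0501], 'conf': 0.82}]
[286.00482922 137.63775037] [[np.float64(286.2431816161217), np.float64(104.06120396910667)], [np.float64(254.38702392031212), np.float64(137.5248740052587)], [np.float64(285.78050655754595), np.float64(169.23793791302649)], [np.float64(317.6212821969719), np.float64(137.750621911851)]]
origin 216 77
red silhouette u 247 315 v 105 171
```

View pics/w4c.png

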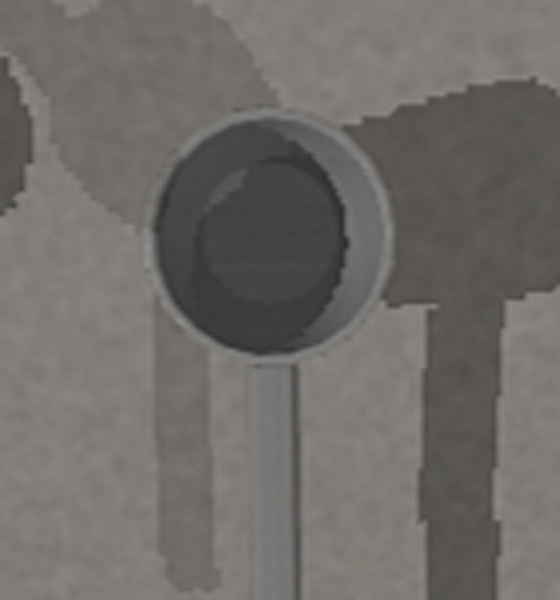

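The grey rim is centred at about (283.3,135.8) in the full picture, upright, with its handle running straight down towards -x. Now I work out the relative offsets.

Run:
```python
from h import *
import h
c=get_calibration('wrist'); R=np.array(c['R']); t=np.array(c['t']); o=-R.T@t
cmdg=np.array([.4477,-.3056,.1885]); cmdr=np.array([.4597,-.0996,.1835])
print(c['fx'],c['cx'],c['cy'],'cam-cmd',o-cmdg, R.round(3).tolist())
def rel(u,v,z,cmd):
    oo=o-cmdg+cmd; d=R.T@np.array([(u-c['cx'])/c['fx'],(v-c['cy'])/c['fy'],1]); return oo+d*(z-oo[2])/d[2]
print('red',rel(281,139,.085,cmdr),'grey',rel(283.25,135.75,.06,cmdg),'handle',rel(282,262,.076,cmdr))
for v in (104,105,106,172,173,174): print(v,rel(281,v,.085,cmdr)[0])
for v in (77+106/4,77+364/4): print(v,rel(283,v,.06,cmdg)[0])
```

```text
289.7100987911356 281.96648619638404 209.73260817560154 cam-cmd [0.08187534 0.0035606  0.17910883] [[0.003, -1.0, -0.001], [-0.961, -0.004, 0.278], [-0.278, -0.0, -0.961]]
red [ 0.52988022 -0.09495975  0.085     ] grey [ 0.51987698 -0.30315078  0.06      ] handle [ 0.39955872 -0.09633747  0.076     ]
104 0.5605855343343574
105 0.5597352001600996
106 0.5588833274239208
172 0.49903540716651296
173 0.49807011037212906
174 0.497102952517648
103.5 0.5511171183799807
168.0 0.4867037717327214
```

Call:
arm_command(plan=[[[2, 5, 0], [0, 0, 0]], [[4, 10, 0], [0, 0, 0]], [[6, 15, 0], [0, 0, 0]], [[8.1, 20.8, 0], [0, 0, 0]], [[8.1, 20.8, 0], [0, 0, 0]], [[8.1, 20.8, -1], [0, 0, 0]], [[8.1, 20.8, -4], [0, 0, 0]], [[8.1, 20.8, -7.5], [0, 0, 0]], [[8.1, 20.8, -10.5], [0, 0, 0]], [[8.1, 20.8, -12.3], [0, 0, 0]], [[8.1, 20.8, -12.8], [0, 0, 0]], [[8.1, 20.8, -12.8], [0, 0, 0]], [[8.1, 20.8, -12.8], [0, 0, 0]]], gripper=9.4)

```text
clock: 13.45
ee_pos: [0.5294, -0.0982, 0.0616]
eef_rot: [3.141, 0.001, 0.003]
force: [0.2, -0.4, -0.3]
gripper_width: 0.0936
grasp_force: 0.0
```

Call:
arm_command(plan=[[[0, 0, 0], [0, 0, 0]], [[0, 0, 0], [0, 0, 0]], [[0, 0, 0], [0, 0, 0]], [[0, 0, 0], [0, 0, 0]], [[0, 0, 0], [0, 0, 0]], [[0, 0, 0], [0, 0, 0]]], gripper=6, force=15)

```text
clock: 14.05
ee_pos: [0.529, -0.0977, 0.0608]
eef_rot: [3.141, 0.001, 0.001]
force: [-0.2, -1.0, 1.7]
gripper_width: 0.0645
grasp_force: 15.0
```

Call:
arm_command(plan=[[[0, 0, 0], [0, 0, 0]], [[0, 0, 1], [0, 0, 0]], [[0, 0, 2.5], [0, 0, 0]], [[0, 0, 4.5], [0, 0, 0]], [[0, 0, 6.5], [0, 0, 0]], [[0, 0, 8.5], [0, 0, 0]], [[-0.1, -2, 8.5], [0, 0, 0]], [[-0.3, -5, 8.5], [0, 0, 0]], [[-0.5, -9, 8.5], [0, 0, 0]], [[-0.7, -13, 8.5], [0, 0, 0]], [[-0.9, -17, 8.5], [0, 0, 0]], [[-1, -19.5, 8.5], [0, 0, 0]], [[-1, -20.9, 8.5], [0, 0, 0]], [[-1, -20.9, 8.5], [0, 0, 0]], [[-1, -20.9, 8.5], [0, 0, 0]]], gripper=6, force=25)

```text
clock: 15.55
ee_pos: [0.5188, -0.3056, 0.1457]
eef_rot: [-3.141, -0.002, 0.0]
force: [-0.2, 1.1, -1.6]
gripper_width: 0.0643
grasp_force: 25.0
```

Run:
```python
from h import *
s=read_state(); print(s['clock'],s['ee_pos'],s['eef_rot'],s['gripper_width'])
F=[s['force']]
a=camera('wrist'); F.append(read_state()['force'])
b=camera('scene'); F.append(read_state()['force'])
print(place_of('wrist','red_grip'),place_of('wrist','grey_grip'),place_of('scene','red_scoop'),place_of('scene','red_grip'))
B=cv2.resize(b[170:310,350:490],(420,420),interpolation=2)
cv2.imwrite('pics/c5.png',np.hstack([cv2.resize(a,(376,420))*0+cv2.resize(a,(376,420)),B])[...,::-1]); print(np.mean(F,0))
```

```text
15.55 [ 0.51882568 -0.30563457  0.14566146] [-3.14096399e+00 -1.95861308e-03  7.49051544e-05] 0.06428105537836552
[] [] [{'centre': [0.5735, 0.6901, 0.0001], 'conf': 0.93}, {'centre': [0.2221, 0.3638, -0.0051], 'conf': 0.82}] [{'centre': [0.272, 0.1924, 0.1008], 'conf': 0.98}, {'centre': [0.5798, 0.5654, 0.0711], 'conf': 0.61}]
[ 0.20406985  0.5149424  -1.04644519]
```

View pics/c5.png

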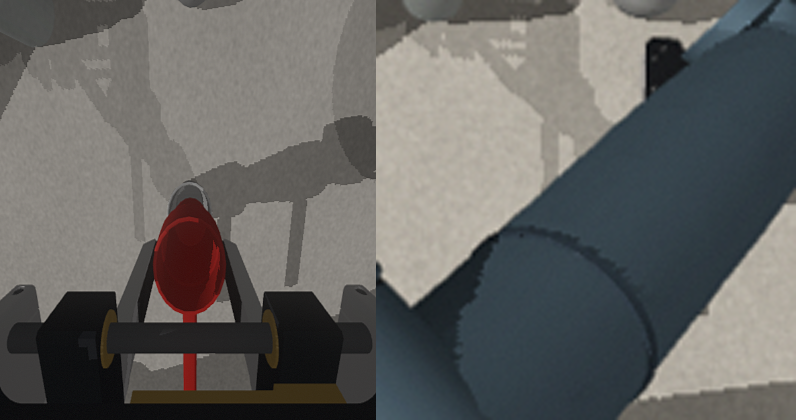

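The red scoop hangs centred over the grey one (both near column 189 in the left half). Lowering in.

Call:
arm_command(plan=[[[0, 0, -1], [0, 0, 0]], [[0, 0, -2], [0, 0, 0]], [[0, 0, -3], [0, 0, 0]], [[0, 0, -4], [0, 0, 0]], [[0, 0, -4.8], [0, 0, 0]], [[0, 0, -5.3], [0, 0, 0]], [[0, 0, -5.7], [0, 0, 0]], [[0, 0, -6], [0, 0, 0]], [[0, 0, -6], [0, 0, 0]]])

```text
clock: 16.75
ee_pos: [0.5185, -0.3062, 0.0851]
eef_rot: [-3.141, -0.001, 0.001]
force: [-0.9, 1.3, -1.3]
gripper_width: 0.0644
grasp_force: 24.9
```

Call:
arm_command(plan=[[[0, 0, -0.1], [0, 0, 0]], [[0, 0, -0.2], [0, 0, 0]], [[0, 0, -0.3], [0, 0, 0]], [[0, 0, -0.4], [0, 0, 0]], [[0, 0, -0.4], [0, 0, 0]]])

```text
clock: 17.25
ee_pos: [0.5188, -0.3064, 0.0815]
eef_rot: [-3.141, -0.001, -0.0]
force: [-1.3, 2.4, 1.8]
gripper_width: 0.064
grasp_force: 24.9
```

```bash
cat > f.py <<'E'
from h import *
F=[];T=[];P=[]
for i in range(5):
  camera('wrist'); s=read_state(); F.append(s['force']); T.append(s['wrist_torque']);P.append(s['ee_pos'])
print(s['clock'],np.mean(F,0).round(2),np.mean(T,0).round(3),np.mean(P,0).round(4))
E
python3 f.py
```

```text
17.5 [-0.89  2.54  1.18] [ 0.603  0.208 -0.007] [ 0.5188 -0.3064  0.0815]
```

Side contact: the wall pushes the scoop towards +y. I'll ease it that way, then check.

Call:
arm_command(plan=[[[0, 0.1, 0], [0, 0, 0]], [[-0.05, 0.15, 0], [0, 0, 0]], [[-0.05, 0.15, 0], [0, 0, 0]]])

```text
clock: 17.8
ee_pos: [0.5183, -0.3055, 0.0814]
eef_rot: [3.141, 0.001, 0.001]
force: [-0.3, 0.3, -0.3]
gripper_width: 0.0644
grasp_force: 25.0
```

```bash
python3 f.py
```

```text
18.05 [-0.02 -0.06 -0.68] [0.028 0.008 0.009] [ 0.5183 -0.3053  0.0815]
```

Free again, carrying only its weight. Lowering on in 1 mm steps.

Call:
arm_command(plan=[[[0, 0, -0.1], [0, 0, 0]], [[0, 0, -0.2], [0, 0, 0]], [[0, 0, -0.3], [0, 0, 0]], [[0, 0, -0.3], [0, 0, 0]]])

```text
clock: 18.45
ee_pos: [0.5181, -0.305, 0.0782]
eef_rot: [-3.142, -0.001, 0.0]
force: [0.4, -1.0, -1.0]
gripper_width: 0.0644
grasp_force: 25.0
```

```bash
python3 f.py
```

```text
18.7 [-0.08  0.22 -0.7 ] [0.037 0.031 0.008] [ 0.5182 -0.305   0.0784]
```

Call:
arm_command(plan=[[[0, 0, -0.1], [0, 0, 0]], [[0, 0, -0.2], [0, 0, 0]], [[0, 0, -0.2], [0, 0, 0]]])

```text
clock: 19.0
ee_pos: [0.5184, -0.3051, 0.0771]
eef_rot: [-3.141, -0.001, -0.0]
force: [-1.8, 1.4, 4.7]
gripper_width: 0.0643
grasp_force: 25.0
```

```bash
python3 f.py
```

```text
19.25 [-1.98  1.3   5.54] [0.491 0.457 0.008] [ 0.5184 -0.3051  0.0771]
```

It seats at about 16.5 mm, touching all round with about 6 N up. I'll relieve the side load, then let go.

Call:
arm_command(plan=[[[-0.05, 0.03, 0.05], [0, 0, 0]], [[-0.05, 0.03, 0.05], [0, 0, 0]]])

```text
clock: 19.45
ee_pos: [0.518, -0.305, 0.0771]
eef_rot: [3.141, 0.001, 0.002]
force: [-0.4, -0.5, 2.6]
gripper_width: 0.0642
grasp_force: 25.0
```

Call:
arm_command(plan=[[[0, 0, 0], [0, 0, 0]], [[0, 0, 0], [0, 0, 0]], [[0, 0, 0], [0, 0, 0]], [[0, 0, 0], [0, 0, 0]], [[0, 0, 0], [0, 0, 0]]], gripper=9.2)

```text
clock: 19.95
ee_pos: [0.5177, -0.3047, 0.0768]
eef_rot: [-3.142, -0.001, 0.0]
force: [-0.1, -0.1, -0.6]
gripper_width: 0.0919
grasp_force: 0.0
```

Call:
arm_command(plan=[[[0, 0, 0.5], [0, 0, 0]], [[0, 0, 2], [0, 0, 0]], [[0, 0, 4.5], [0, 0, 0]], [[0, 0, 8], [0, 0, 0]], [[0, 0, 12], [0, 0, 0]], [[-4, 0, 12], [0, 0, 0]], [[-8, 0, 12], [0, 0, 0]], [[-8, 0, 12], [0, 0, 0]], [[-8, 0, 12], [0, 0, 0]]])

```text
clock: 20.85
ee_pos: [0.4378, -0.3051, 0.1984]
eef_rot: [3.14, -0.0, 0.003]
force: [0.7, 0.3, -0.2]
gripper_width: 0.0917
grasp_force: 0.0
```

Run:
```python
from h import *
s=read_state(); print(s['clock'],s['ee_pos'],s['force'])
save('wrist','w6.png')
for n in('red_scoop','red_grip','grey_scoop','grey_grip'): print(n,place_of('wrist',n))
camera('top'); print(place_of('top','red_scoop')[:3],place_of('top','glass_jar'),place_of('top','milk_jug'))
```

```text
20.85 [ 0.43779972 -0.30514187  0.19839051] [ 0.74315411  0.27287601 -0.15543557]
red_scoop [{'centre': [0.5235, -0.3048, 0.0202], 'conf': 0.68}]
red_grip [{'centre': [0.3889, -0.3063, 0.0908], 'conf': 0.87}]
grey_scoop []
grey_grip []
[{'centre': [0.2207, 0.3657, -0.0015], 'conf': 0.95}, {'centre': [0.5186, -0.3056, 0.0196], 'conf': 0.8}, {'centre': [0.5802, 0.6888, -0.001], 'conf': 0.56}] [{'centre': [0.7131, -0.0794, -0.0003], 'conf': 0.88}, {'centre': [0.3924, -0.3055, 0.049], 'conf': 0.56}, {'centre': [0.7445, -0.3102, 0.0018], 'conf': 0.31}] [{'centre': [0.744, -0.3091, 0.0028], 'conf': 0.87}, {'centre': [0.5172, -0.3093, 0.0579], 'conf': 0.69}]
```

View pics/w6.png

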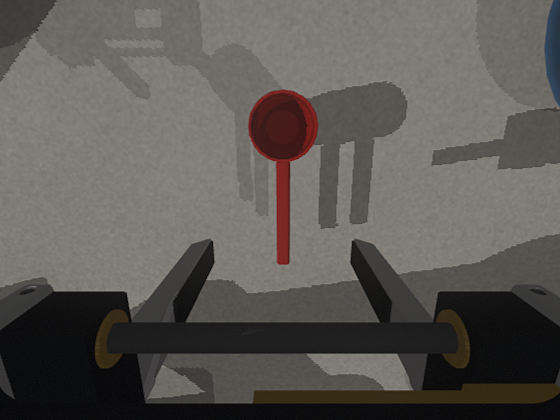

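The red scoop sits level in the grey one: its bowl is at (283,125) and its handle, down to (283,264), covers the grey handle. Its underside is at about 17–20 mm, and the jar and jug have not moved. Handing in.

```bash
python3 -c "
from station import *
print(sign_off())"
```

```text
the job is handed in; nothing more can be done
None
```

The red scoop now rests level in the grey scoop, handle above handle and let go, with its underside measured at about 17–20 mm. The jar and jug have not moved; the sugar bowl inside the cabinet was never visible to check. I handed the job in at about 21 s, but the station gave no verdict.

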